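# Load two steel balls with the trigger-operated dispenser

### The job

Load the two-well carrier with steel balls from the bench dispenser, one ball in each well: slide the carrier so that a well is under the drop hole, squeeze the trigger on the fixed grip fully and let it spring back so that one ball drops, then do the same for the other well. Finally slide the loaded carrier fully home against its end stop. Do not touch the balls with the fingers, leave the third ball in the dispenser, and leave the hammer, tin and spool where they are.

Things in the scene. Friction and masses are not known exactly. Their poses are not given: they have to be found in the camera images.
- dispenser: ball dispenser fixed to the bench: steel base plate 175 x 455 x 10 mm with two rails along its y axis and an end stop block at y 210 mm. Origin on the bench right below the drop hole; at yaw 0 x points away from the robot, y left along the rails, z up. Yaw varies. A narrow bridge over the rails (x -34 to 123, y -40 to 40, z 70 to 128 mm) carries a magazine of balls
- drop_hole (a point): centre of the underside of the drop hole (50 x 46 mm) in the bridge, 70 mm above the bench, at dispenser x 0, y 0. Squeezing the trigger carries one ball 45 mm towards -x to this hole in an aluminium pocket slide; on release the slide returns and takes in the next ball
- grip_top (a point): centre of the top of the fixed black pistol grip, which stands upright at dispenser x 85, y -165 mm: 24 mm thick in x, 32 mm wide in y, z 60 to 165 mm. Between it and the bridge is a grey gear case (x 38 to 94, y -75 to -41, z 50 to 118 mm)
- trigger_tip (a point): upper end of the trigger, a steel blade 80 x 24 x 10 mm; moves with it. It is in front (-x) of the grip, hinged at its foot, 78 mm above the bench, 22 mm in front of the grip's centre, axis along y. At rest it leans 0.36 rad to -x; push or squeeze it towards the grip until upright. 60 mm above the hinge, grip plus trigger is 61 mm thick at rest, 39 mm squeezed
- trigger (a joint): trigger angle: 0 at rest, 0.35 rad fully squeezed; a spring returns it (about 4 N at the tip at rest, 8 N fully squeezed). A ball drops only when nearly fully squeezed (above about 0.33)
- carrier (a joint): carrier position along its rails towards the dispenser's +y: 0 at the right-hand end, 0.21 m home against the end stop at the left. Stays where left; about 3 N to slide. The leading well is under the drop hole at 0.06, the trailing well at 0.14; 10 mm off still catches the ball
- well_lead (a point): leading (+y) well of the carrier: centre of a ball seated in it, 44 mm above the bench. The carrier is an aluminium plate 72 x 172 mm with two conical cups, 62 mm wide and 30 mm high with 8 mm thick floors, 80 mm apart; cup rims 46 mm above the bench
- well_trail (a point): trailing (-y) well of the carrier: centre of a ball seated in it
- post_top (a point): top centre of the carrier's black upright round post, 22 mm in diameter, standing free from 22 to 105 mm above the bench, 100 mm in front (-x) of the wells' line, midway between them; push it or grip it to slide the carrier
- magazine (a point): centre of the ball lying ready in the dispenser's pocket: dispenser x 45, y 0, z 100 mm; the others are stacked on it, 40 mm apart, between 4 upright rods (to z 218 mm)
- ball_1_center (a point): centre of the lowest steel ball, 40 mm in diameter, 40 to 85 g; lies ready in the pocket at the start
- ball_2_center (a point): centre of the second ball, on top of the first at the start
- ball_3_center (a point): centre of the third, topmost ball, which is to stay in the dispenser
- hammer: a loose hammer lying on the bench, about 260 mm long, origin under its middle; leave alone
- tin: a plain metal tin 72 mm wide, 110 mm high, origin at the centre of its foot; leave alone
- spool: a copper-coloured wire spool lying flat, 150 mm wide, 55 mm high, origin at the centre of its underside; leave alone
Mind the look-alikes: they are no part of the job. Leave any orange, pink or red look-alike of the part that bears ball_3_center alone.

How it is judged:
On the way, in this order (a step that is already met when the one before it is completed fails the run):
1. the first ball lies in one of the wells and the trigger has been let go ((distance between ball_1_center and well_lead below 0.012 m or distance between ball_1_center and well_trail below 0.012 m) and value of joint trigger below 0.04 rad), for 0.2 s.
2. the second ball lies in the other well and the trigger has been let go (all of step 1 and (distance between ball_2_center and well_lead below 0.012 m or distance between ball_2_center and well_trail below 0.012 m)), for 0.2 s.
At the end, for the whole second after the job is handed in: each of the two wells holds one ball (centre within 12 mm of its seated place), the carrier is home (within 8 mm of its end stop), the trigger is released (below 0.04 rad), and the third ball lies ready in the dispenser's pocket (within 12 mm) (((distance between ball_1_center and well_lead below 0.012 m and distance between ball_2_center and well_trail below 0.012 m) or (distance between ball_1_center and well_trail below 0.012 m and distance between ball_2_center and well_lead below 0.012 m)) and value of joint carrier above 0.202 m and value of joint trigger below 0.04 rad and distance between ball_3_center and magazine below 0.012 m); the robot touches nothing.
It fails at once if a finger touches a ball (contact force between the fingers and ball_1 above 1 N or contact force between the fingers and ball_2 above 1 N or contact force between the fingers and ball_3 above 1 N).
It fails at once if the third ball leaves the dispenser (z of ball_3_center in the frame of dispenser below 0.08 m).
It fails at once if hammer, tin or spool is moved more than 20 mm (distance of any of hammer, tin, spool from where it was at the start of the episode above 0.02 m).
It also fails if it takes over 64 s, if anything falls off the work surface, if the arm or the gripper's body presses on something with over 40 N, if the wrist force passes 120 N, or if a joint passes its speed limit or range.

### The arm

A 6-joint arm with a two-finger parallel gripper is mounted at the origin on the work surface. World frame = base frame: x ahead of the robot, y to its left, z up, the work surface at z = 0. Lengths are in m, angles in rad, forces in N, time in s.
With the tool pointing down it reaches from about 0.275 to 0.875 m from the base axis. Payload 12.5 kg.
Tool frame: the origin (TCP) lies midway between the tips of the shut fingers; the grasp point (between the pads) lies 19 mm behind it; z points along the fingers, y is the line along which they close (so a half turn about z gives the same grasp; the last joint's range is limited). The gripper opens to 85 mm and grips with 20 to 120 N. Pads are 22 mm wide; open, the fingers measure 114 mm over their backs; the gripper's body (76 mm by 85 mm) begins 54 mm behind the grasp point. The pads swing forward as they close: fully open they stand 13 mm farther back than shut.
Start: joints at [-1.193, 0.351, 1.652, -0, 1.139, -0.085], TCP at [0.246, -0.492, 0.231] pointing down, gripper open.
Joint ranges: [-2.75, 2.75], [-0.79, 2.1], [0.01, 2.65], [-1.57, 4.71], [0.07, 3.14], [-2.87, 2.87]. Speed limits (rad/s): [2.22, 2.22, 2.79, 3.14, 3.14, 3.14].

### API

Orientations are given as a unit quaternion [w, x, y, z].
In Python, from station import r, eoat, optics, job gives the robot as it stands. Calls block until the motion is done:
- r.move_to(position, orientation): joint-space move of the TCP to a pose.
- r.movel(position, rotation=None, velocity=0.15, f_stop=None): straight line of the TCP; rotation=None keeps the orientation; velocity is the mean speed in m/s. With f_stop (N) it stops when the force on the tool has changed by that much, and returns True; else False.
- r.move_j(angles): joint-space move.
- eoat.open_gripper() and eoat.close_gripper(): open the fingers fully, or close them until they stop; the grip force is fixed at half the most.
- r.sleep(seconds).
- r.inverse_kinematics(position, orientation): joint angles nearest the present ones, or None.
- optics.capture(name): name is "scene" or "top"; returns a dict with "img" (480x640x3 uint8, red, green, blue), "depth" (480x640 float32, m along the optical axis (not along the pixel's ray), 0 where there is no reading), "vfov" (degrees; the focal length in pixels is half the picture's height over the tangent of half this angle, whatever the lens; pixels are square), "cx", "cy" (the principal point, pixels), "D" ([k1, k2, p1, p2, k3] as OpenCV has them; the pictures are not rectified), "pose" (4x4, takes a point from camera to world coordinates). Camera axes: x right, y up, looking along -z (the intrinsics and any distortion apply to the point x, -y, -z); pixel columns grow to the right and rows downward; lengths in m; the calibration is good to about 2 mm. A picture is of the moment at which its call begins.
A pose or a line that the arm cannot do raises r.MotionError and nothing moves.
- job.sign_off(): hands the job in; it is judged then, once.
Readings, each from a call of its own:
- r.read_t(): time.
- r.read_joint_positions(): joint angles.
- r.read_joint_velocities(): joint speeds.
- r.read_tau(): joint torques, N m.
- r.read_ee_pos(): TCP position.
- r.read_tool_rot(): TCP orientation.
- r.read_wrist_force(): force on the tool from outside, world axes, zero at the start.
- r.read_torque(): the same for the moment, N m.
- r.read_opening(): opening from 0.0 (shut) to 1.0 (fully open).
- r.read_grip_force(): force on a finger pad.
Only numpy, scipy, OpenCV 4.12 (cv2) and the standard library are available. Lean on these libraries where they do the work, as an engineer would, in place of code of your own. Each camera call takes 0.05 s, during which the arm holds its last target. There are 200 camera calls.

## Working session

There is one attempt and no reset: what is moved stays moved. The work goes in short steps, each a Python script; the robot and the scene stay as the last script left them, time stands still between calls to the robot, and variables do not carry over. Pictures are saved under pics/ and viewed, at most 10 in all, crops included, and the job is handed in when it is done.

```bash
mkdir -p pics; cat > h.py <<'E'
import numpy as np, cv2
from station import r, eoat, optics, job
def K(c):
    f=240/np.tan(np.radians(c["vfov"])/2); return np.array([[f,0,c["cx"]],[0,f,c["cy"]],[0,0,1.]])
def cloud(c):
    h,w=c["depth"].shape
    u,v=np.meshgrid(np.arange(w),np.arange(h))
    p=cv2.undistortPoints(np.stack([u,v],-1).reshape(-1,1,2).astype(float),K(c),np.array(c["D"],float)).reshape(h,w,2)
    d=c["depth"].astype(float); P=np.stack([p[...,0]*d,-p[...,1]*d,-d],-1)
    T=np.array(c["pose"]); W=P@T[:3,:3].T+T[:3,3]; W[d<=0]=np.nan
    return W
def px(c,X):
    T=np.linalg.inv(np.array(c["pose"])); p=(np.atleast_2d(X)@T[:3,:3].T+T[:3,3])*[1,-1,-1]
    return cv2.projectPoints(p,np.zeros(3),np.zeros(3),K(c),np.array(c["D"],float))[0].reshape(-1,2)
E
python3 - <<'E'
from h import *
import pickle
for n in("scene","top"):
    c=optics.capture(n); cv2.imwrite(f"pics/{n}0.png",c["img"][...,::-1]); pickle.dump(c,open(n+".pkl","wb"))
    print(n,c["vfov"],c["D"],np.round(c["pose"],3).tolist())
print(r.read_t())
E
```

```text
scene 48.89332940801095 [-0.07765125  0.          0.          0.          0.        ] [[0.206, -0.683, 0.701, 1.445], [0.978, 0.158, -0.134, -0.161], [-0.019, 0.713, 0.701, 0.986], [0.0, 0.0, 0.0, 1.0]]
top 52.648336335644345 [-0.10884986  0.          0.          0.          0.        ] [[0.03, 0.997, -0.069, 0.481], [-0.999, 0.029, -0.014, -0.008], [-0.012, 0.069, 0.998, 1.381], [0.0, 0.0, 0.0, 1.0]]
0.1
```

View pics/scene0.png

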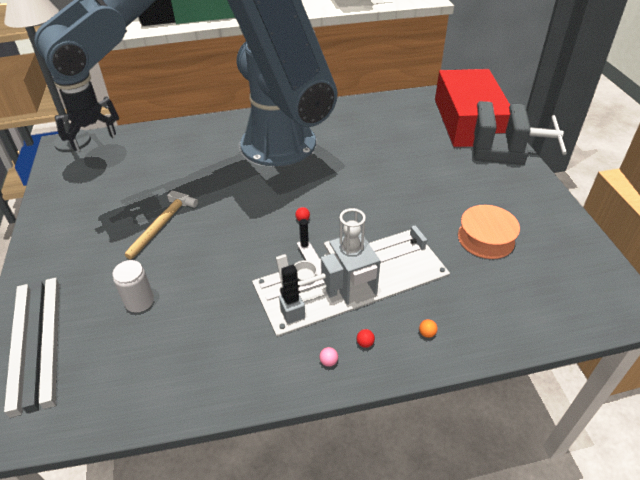

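View pics/top0.png

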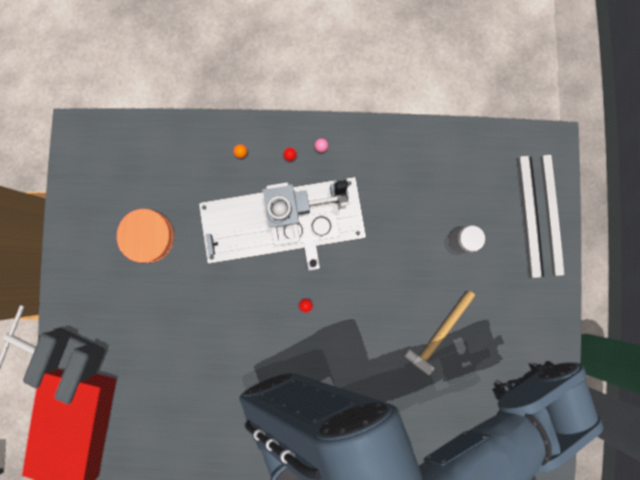

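Top view: the dispenser's white base plate spans about (200–366,178–263). The bridge and magazine are at (280,208), the grip at (341,187), the post at (312,263) and the end stop at (210,245). Three balls lie beyond the plate, and a red one sits at (306,305) between the post and the robot. Next I'll fit the dispenser pose from the cloud.

```bash
cat > fit.py <<'E'
from h import *
import pickle
c=pickle.load(open("top.pkl","rb")); W=cloud(c); img=c["img"].astype(int)
s=pickle.load(open("scene.pkl","rb")); S=cloud(s)
def show(n,W,u,v): print(n,np.round(np.nanmedian(W[v-1:v+2,u-1:u+2].reshape(-1,3),0),3))
for n,u,v in(("mag",280,208),("bridge",270,190),("grip",341,186),("post",312,263),("stop",209,245),("plate",235,225),("bench",200,300),("red",306,305)): show(n,W,u,v)
Z=W[...,2]; box=np.zeros(Z.shape,bool); box[165:275,190:375]=1
m=(Z>0.004)&(Z<0.018)&box&(img.min(-1)>120)
P=W[m][:,:2]; rect=cv2.minAreaRect(P.astype(np.float32)); print("rect",rect, np.round(cv2.boxPoints(rect),3).tolist())
for nm,lo,hi in(("bridge",.118,.135),("grip",.15,.175),("rods",.20,.24)):
    for w,C,b in(("top",W,box),("scene",S,None)):
        q=(C[...,2]>lo)&(C[...,2]<hi)&(C[...,0]>.5)&(C[...,0]<.85)&(abs(C[...,1])<.3)
        Q=C[q]
        if len(Q): print(nm,w,len(Q),np.round(np.median(Q,0),3),cv2.minAreaRect(Q[:,:2].astype(np.float32)))
big=lambda i,a,b,k:cv2.resize(i[a[0]:a[1],b[0]:b[1],::-1],None,fx=k,fy=k,interpolation=cv2.INTER_CUBIC)
cv2.imwrite("pics/topc.png",big(c["img"],(165,315),(190,380),4)[:600])
cv2.imwrite("pics/scc.png",big(s["img"],(195,345),(245,445),4)[:600])
E
python3 fit.py
```

```text
mag [0.634 0.076 0.197]
bridge [0.69  0.109 0.125]
grip [ 0.699 -0.075  0.164]
post [ 0.503 -0.006  0.103]
stop [0.545 0.28  0.043]
plate [0.606 0.217 0.009]
bench [ 0.389  0.311 -0.003]
red [0.388 0.007 0.039]
rect ((0.6087241768836975, 0.08372841775417328), (0.2500007748603821, 0.466493159532547), 5.632081508636475) [[0.460999995470047, 0.30399999022483826], [0.5070000290870667, -0.16099999845027924], [0.7559999823570251, -0.13600000739097595], [0.7099999785423279, 0.328000009059906]]
bridge top 902 [0.665 0.074 0.126] ((0.6676045060157776, 0.015499718487262726), (0.11025334894657135, 0.21737101674079895), 11.169702529907227)
bridge scene 1155 [0.672 0.067 0.127] ((0.6658031344413757, 0.012484915554523468), (0.11308696866035461, 0.22241200506687164), 10.742085456848145)
grip top 153 [ 0.701 -0.076  0.161] ((0.6650189161300659, 0.0030573830008506775), (0.06569573283195496, 0.20301030576229095), 13.91747760772705)
grip scene 364 [ 0.661 -0.068  0.159] ((0.6657153367996216, 0.0015576183795928955), (0.07101518660783768, 0.2027098685503006), 12.26560115814209)
rods top 167 [0.633 0.079 0.215] ((0.6342213749885559, 0.07966150343418121), (0.05449899286031723, 0.05396251380443573), 2.4422287940979004)
rods scene 210 [0.637 0.077 0.216] ((0.6346811056137085, 0.07726436108350754), (0.05544770509004593, 0.05531521886587143), 0.03788701072335243)
```

View pics/topc.png

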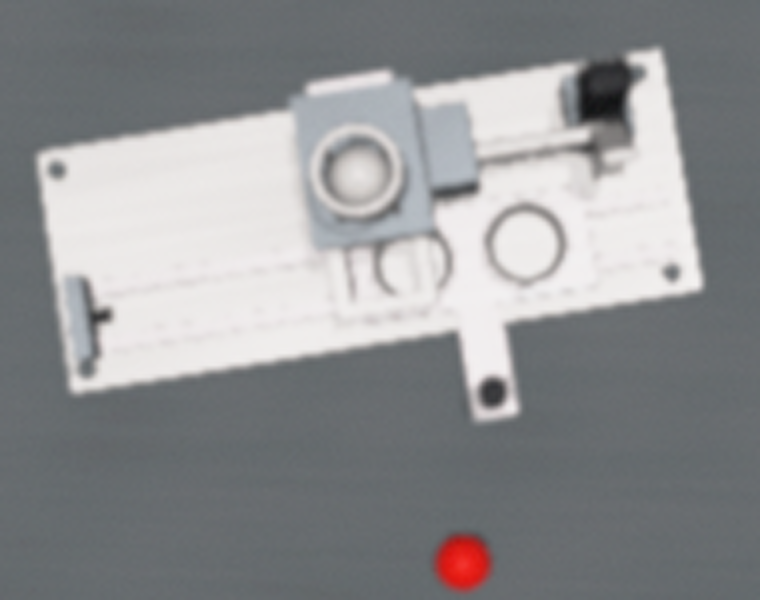

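View pics/scc.png

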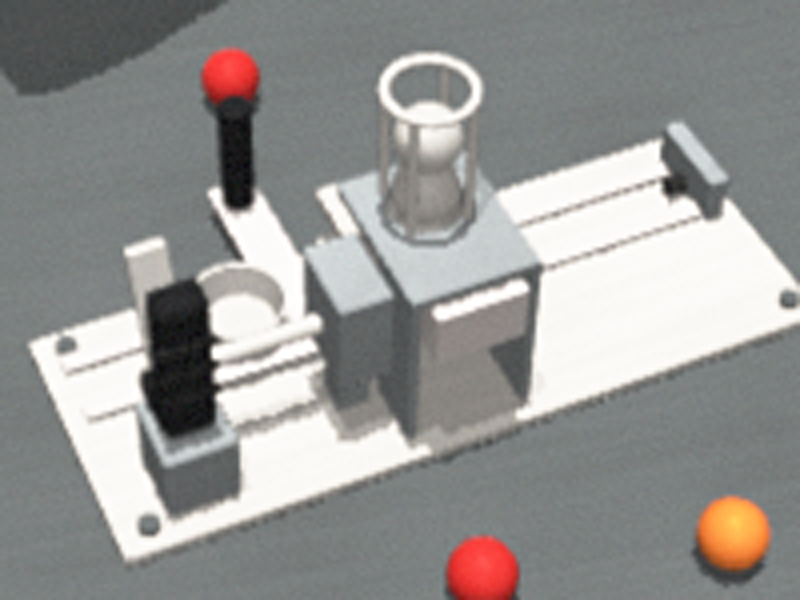

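```bash
cat > fit2.py <<'E'
from h import *
import pickle
from scipy.optimize import least_squares
c=pickle.load(open("top.pkl","rb")); T=np.array(c["pose"])
def ray(u,v,z):
    p=cv2.undistortPoints(np.array([[[u,v]]],float),K(c),np.array(c["D"],float)).ravel()
    d=T[:3,:3]@[p[0],-p[1],-1]; return (T[:3,3]+d*(z-T[2,3])/d[2])[:2]
# plate corners picked in the 4x crop: far-left, far-right, near-left, near-right
C=[ray(190+u/4,165+v/4,.01) for u,v in((38,152),(662,48),(75,392),(702,290))]
print(np.round(C,4).tolist(),[round(np.linalg.norm(C[i]-C[j]),4) for i,j in((0,1),(2,3),(0,2),(1,3))])
yaws=[np.arctan2(-(C[i]-C[j])[0],(C[i]-C[j])[1]) for i,j in((0,1),(2,3))]+[np.arctan2((C[i]-C[j])[1],(C[i]-C[j])[0]) for i,j in((0,2),(1,3))]
print("yaws",np.degrees(yaws))
mag=np.array([.6345,.0785]); grip=np.array([.700,-.076])
g=grip-mag; yg=np.arctan2(g[1],g[0])-np.arctan2(-.165,.04); print("yaw grip",np.degrees(yg))
yaw=np.mean(yaws); R=lambda a:np.array([[np.cos(a),-np.sin(a)],[np.sin(a),np.cos(a)]])
O=mag-R(yaw)@[.045,0]; L=lambda p:np.round((np.array(p)-O)@R(yaw),4)
print("yaw,O",yaw,O,"grip",L(grip),"post",L([.503,-.006]),"stop",L([.545,.28]),"corners",[L(p).tolist() for p in C])
for sg in(1,-1):
    y=sg*R(yaw)[:,1]; x=[y[1]*-1, y[0]*1]
    M=np.array([[-y[1],y[0],0],[y[0],y[1],0],[0,0,-1.]]).T
    from scipy.spatial.transform import Rotation
    q=Rotation.from_matrix(M).as_quat()[[3,0,1,2]]
    print(np.linalg.det(M),q,r.inverse_kinematics(list(O+R(yaw)@[-.1,-.06])+[.06],list(q)))
E
python3 fit2.py
```

```text
[[0.6666, 0.3215], [0.7538, -0.1237], [0.4955, 0.2871], [0.581, -0.1558]] [np.float64(0.4537), np.float64(0.451), np.float64(0.1745), np.float64(0.1757)]
yaws [11.08065114 10.9301779  11.39722875 10.51821361]
yaw grip 9.34743490578509
yaw,O 0.1916645160089308 [0.59032402 0.06992781] grip [ 0.0799 -0.1641] post [-0.1002 -0.0579] stop [-0.0045  0.2149] corners [[0.1228, 0.2325], [0.1236, -0.2212], [-0.0517, 0.2312], [-0.0521, -0.2198]]
1.0 [ 0.         -0.09568564  0.9954116   0.        ] [-1.08388018e-01  5.22994657e-01  1.89853520e+00 -4.44089210e-16
  7.20062802e-01 -1.87084886e+00]
1.0 [0.         0.9954116  0.09568564 0.        ] [-1.08388018e-01  5.22994657e-01  1.89853520e+00 -4.44089210e-16
  7.20062802e-01  1.27074379e+00]
```

```bash
cat >> h.py <<'E'
yaw=0.1917; O=np.array([.5903,.0699]); Rm=np.array([[np.cos(yaw),-np.sin(yaw)],[np.sin(yaw),np.cos(yaw)]])
q=[0,.9954116,.0956856,0]
def w(x,y,z): return list(O+Rm@[x,y])+[z]
def loc():
    p=np.array(r.read_ee_pos()); return np.round([*((p[:2]-O)@Rm),p[2]],4)
def slide(y_from,y_to,f=None):
    """grip the post seen at y_from, slide it to y_to, let go and rise"""
    r.movel(w(-.1,y_from,.06),velocity=.15); eoat.close_gripper()
    print("opening",r.read_opening(),"grip",r.read_grip_force(),"t",r.read_t())
    print("stopped",r.movel(w(-.1,y_to,.06),velocity=.08,f_stop=f),loc(),r.read_wrist_force())
    eoat.open_gripper(); r.movel(w(-.1,loc()[1],.20),velocity=.2)
def snap(n,a=(165,315),b=(190,380),cam="top"):
    c=optics.capture(cam); cv2.imwrite(f"pics/{n}.png",cv2.resize(c["img"][a[0]:a[1],b[0]:b[1],::-1],None,fx=4,fy=4,interpolation=cv2.INTER_CUBIC)); return c
E
python3 - <<'E'
from h import *
r.move_to(w(-.1,-.058,.20),q); print(loc(),r.read_t())
slide(-.058,-.04)
eoat.close_gripper()
r.movel(w(-.03,-.165,.20),velocity=.2); r.movel(w(-.03,-.165,.125),velocity=.15)
print(loc(),r.read_t()); snap("pre",(195,345),(245,445),"scene")
E
```

```text
[-0.1    -0.0587  0.2001] 2.0833
opening 0.23916310260962356 grip 58.38611304759979 t 3.775
stopped False [-0.0999 -0.0395  0.0604] [-1.54681368  1.99350911  6.87669913]
[-0.0296 -0.1649  0.1259] 7.925
```

View pics/pre.png

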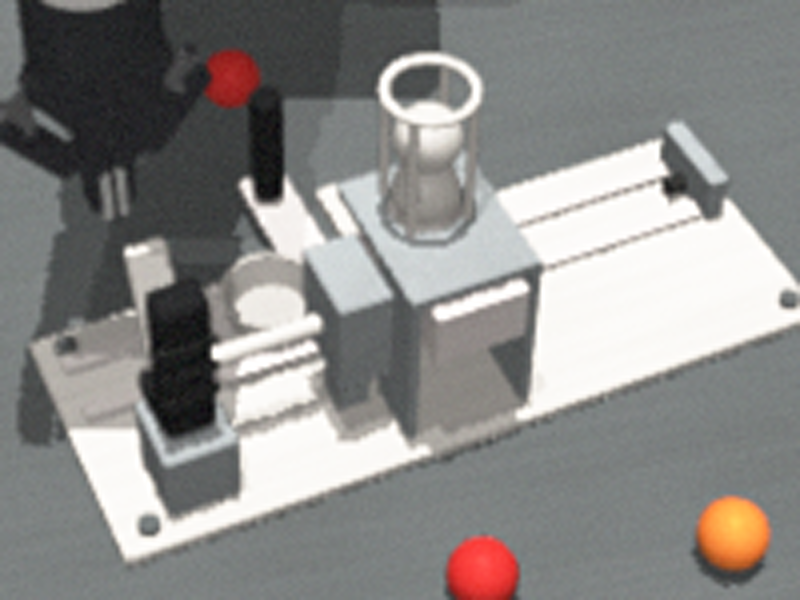

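The fingers at (115,200) line up with the trigger at (150,250), and the carrier has moved. Next I push the trigger.

```bash
cat >> h.py <<'E'
def press(n):
    r.movel(w(.015,-.165,.125),velocity=.1)
    s=r.movel(w(.06,-.165,.125),velocity=.04,f_stop=22); print("stop",s,loc(),r.read_wrist_force(),r.read_t())
    r.sleep(.4); snap(n+"_sq",(195,345),(245,445),"scene")
    r.movel(w(-.03,-.165,.125),velocity=.1); r.sleep(.2)
    snap(n+"_rel",(195,345),(245,445),"scene"); print(loc(),r.read_t())
    a,b=(cv2.imread(f"pics/{n}_{k}.png") for k in("sq","rel"))
    cv2.imwrite(f"pics/{n}.png",cv2.resize(np.hstack([a[:,:540],b[:,:540]]),(800,444)))
E
python3 -c "
from h import *
press('p1')"
```

```text
stop True [ 0.0429 -0.1652  0.1254] [-7.02984612 -1.7449025   6.31823499] 9.3417
[-0.0298 -0.1649  0.1249] 10.925
```

View pics/p1.png

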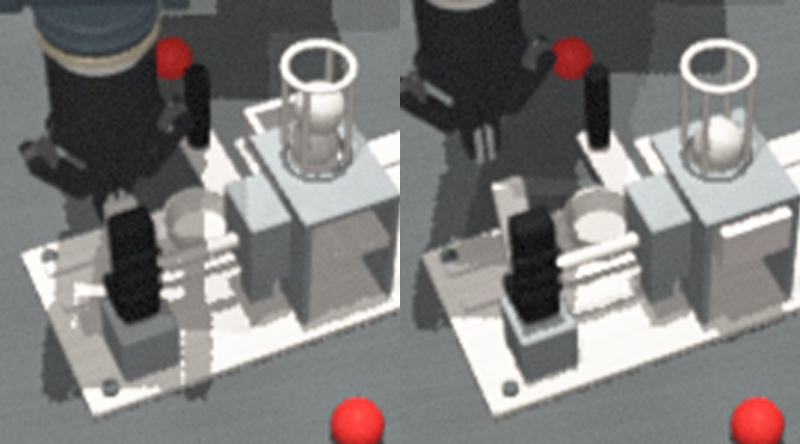

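The slide ran out and came back, and the stack dropped by one: a single ball now shows at (715,140). Next I move the carrier to the trailing-well position and check the leading well.

```bash
python3 - <<'E'
from h import *
r.movel(w(-.03,-.165,.20),velocity=.2); r.movel(w(-.1,-.0395,.20),velocity=.2); eoat.open_gripper()
slide(-.0395,.04)
eoat.close_gripper()
r.movel(w(-.03,-.165,.20),velocity=.2); r.movel(w(-.03,-.165,.125),velocity=.15)
print(loc(),r.read_t()); a=snap("t2"); W=cloud(a)
# ball seated in leading well should show at local (0,.08,.044..064)
L=(W[...,:2]-O)@Rm; m=(np.hypot(L[...,0],L[...,1]-.08)<.03)&(W[...,2]>.048); print(m.sum(),np.nanmean(L[m],0),np.nanmax(W[m][:,2]))
E
```

```text
opening 0.23673923292803115 grip 58.3635413646698 t 14.7917
stopped False [-0.1     0.0403  0.0603] [-3.52420964  2.50483344  5.59105622]
[-0.0296 -0.1649  0.1258] 20.075
150 [-0.00319464  0.08598567] 0.06626517015203048
```

View pics/t2.png

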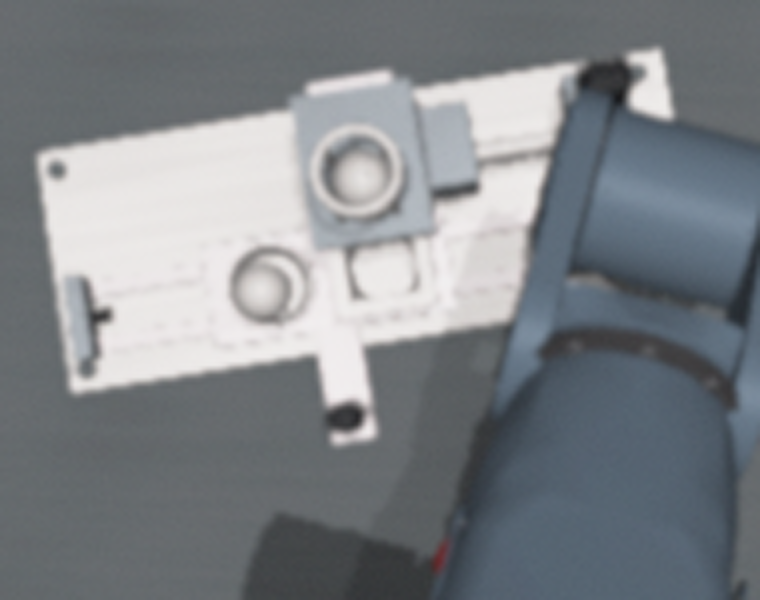

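The first ball sits in the leading well at (263,288), within about 6 mm of centre. Next is the second press.

```bash
python3 - <<'E'
from h import *
press('p2')
r.movel(w(-.03,-.165,.20),velocity=.2); r.movel(w(-.1,.04,.20),velocity=.2); eoat.open_gripper()
slide(.04,.100)
r.movel(w(-.15,.05,.30),velocity=.2)
r.move_j([-1.193,.351,1.652,0,1.139,-.085]); print(r.read_t())
c=snap("t3"); W=cloud(c); L=(W[...,:2]-O)@Rm
from scipy.optimize import least_squares
for y in(.06,.14):
    m=(np.hypot(L[...,0],L[...,1]-y)<.018)&(W[...,2]>.05); P=np.c_[L[m],W[m][:,2]]
    print(y,m.sum(),least_squares(lambda s:np.linalg.norm(P-s,axis=1)-.02,[0,y,.044],loss="soft_l1",f_scale=.002).x if m.sum()>5 else None)
E
```

```text
stop True [ 0.0428 -0.1652  0.1253] [-8.31262346 -1.74538514  5.46619426] 21.4917
[-0.0298 -0.1649  0.1249] 23.075
opening 0.24146868393769444 grip 58.35844337940216 t 27.3083
stopped False [-0.1     0.1003  0.0603] [-2.75286056  2.23625692  5.7941481 ]
32.6583
0.06 102 [-0.00184514  0.06672174  0.04235523]
0.14 106 [-1.14252530e-04  1.47313301e-01  4.23193436e-02]
```

View pics/t3.png

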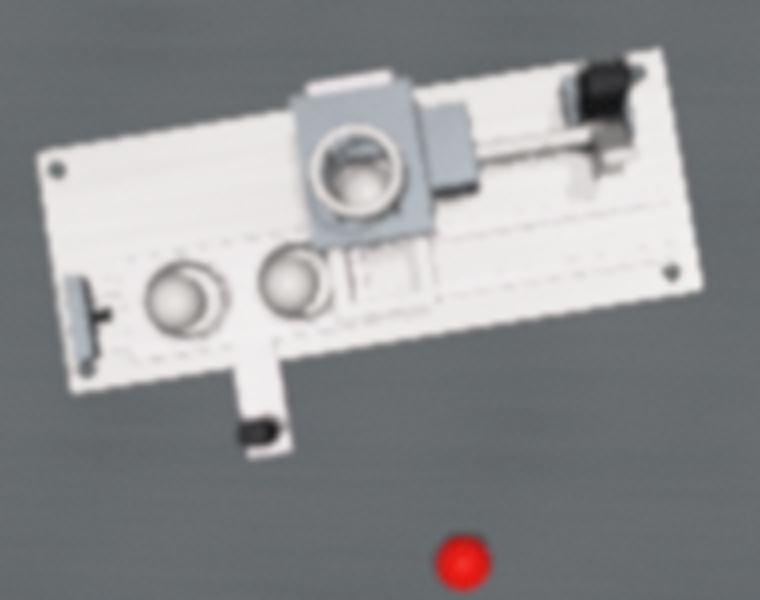

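Both balls are in their wells at (176,300) and (291,280), about 7 mm off centre, and the third is in the magazine pocket at (358,182). The carrier goes home slowly so the balls don't shift further.

```bash
python3 - <<'E'
from h import *
r.move_to(w(-.1,.1003,.20),q)
r.movel(w(-.1,.1003,.06),velocity=.15); eoat.close_gripper()
print("stop",r.movel(w(-.1,.116,.06),velocity=.015,f_stop=15),loc(),r.read_wrist_force(),r.read_t())
eoat.open_gripper(); r.movel(w(-.1,loc()[1],.20),velocity=.2)
r.movel(w(-.15,.05,.30),velocity=.2)
r.move_j([-1.193,.351,1.652,0,1.139,-.085]); print(r.read_t())
c=snap("t4"); W=cloud(c); L=(W[...,:2]-O)@Rm
from scipy.optimize import least_squares
for y in(.07,.15):
    m=(np.hypot(L[...,0],L[...,1]-y)<.018)&(W[...,2]>.05); P=np.c_[L[m],W[m][:,2]]
    print(y,m.sum(),least_squares(lambda s:np.linalg.norm(P-s,axis=1)-.02,[0,y,.044],loss="soft_l1",f_scale=.002).x if m.sum()>5 else None)
m=(np.hypot(L[...,0]+.1,L[...,1]-.11)<.03)&(W[...,2]>.095); print("post",np.nanmean(L[m],0))
m=(np.hypot(L[...,0]-.045,L[...,1])<.018)&(W[...,2]<.19)&(W[...,2]>.1); print("ball3 top",np.nanmax(W[m][:,2]))
E
```

```text
stop True [-0.1     0.1098  0.0603] [ 0.1768681  -3.95259486  4.89393978] 37.5417
42.0167
0.07 106 [-0.00140829  0.07620762  0.04185733]
0.15 104 [1.23861290e-04 1.56415611e-01 4.18971612e-02]
post [-0.10027376  0.11053435]
ball3 top 0.12332258028508325
```

View pics/t4.png

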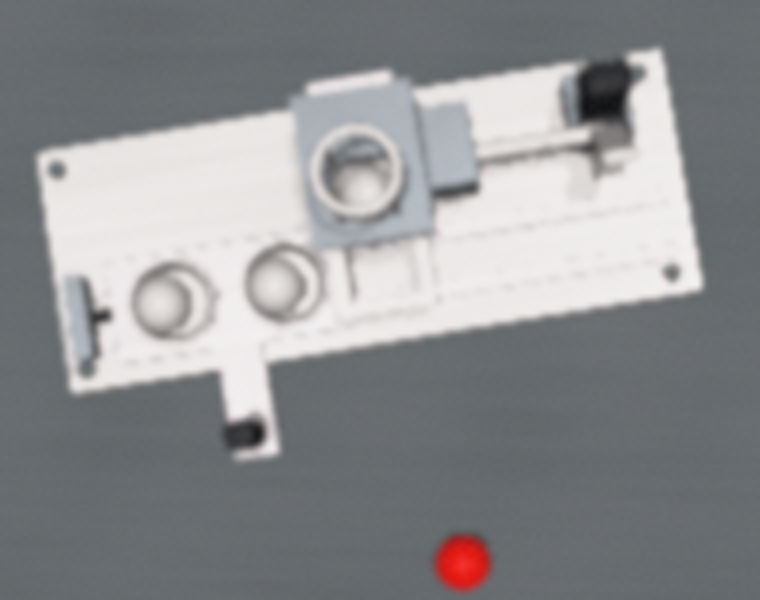

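```bash
python3 -c "
from h import *
print(job.sign_off(),r.read_t())"
```

```text
the job is handed in; nothing more can be done
the job is handed in; nothing more can be done
```

The job is handed in, but the sign-off returned no verdict: each well holds one ball (about 6 mm off centre, limit 12 mm), the carrier is against its end stop (about 0.210 m), the trigger is released, the third ball is in the dispenser pocket, and the last move ended at about 42 s of the 64 s.

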